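# Close the tabbed seam of a toy shield with a burnishing stylus

## Task

Take the red-handled burnishing stylus from the punch rack and guide its tip lightly and slowly (no faster than about 4 cm/s) along the curved brass seam of the blue shield, from the red dot to the other end, so that all six copper tabs are folded down flat one after another; keep the tip on the brass strip while it is down and touch the shield and its tabs with nothing but the stylus. Then lower the stylus, tip down, into the terracotta pot, without dropping it in, and let go. Leave everything else where it is.

Things in the scene. Friction and masses are not known exactly. Their poses are not given: they have to be found in the camera images.
- stylus: Burnishing stylus, 160 mm long, 0.1 kg, upright in a rack hole. Origin at the bottom of its tip, z along it. Steel ball tip and shank 10 mm in diameter up to 55 mm; brass collar 22 mm in diameter at 55 to 60 mm, resting on the rack's top; red square handle 15 x 15 mm at 60 to 160 mm, its faces along the stylus's x and y (at the start the rack's).
- stylus_tip (a point): Lowest point of the stylus's ball tip (polished, slides easily; ball radius 5 mm).
- stylus_grip (a point): On the stylus's axis, 120 mm above its tip: a good place to grip the red handle.
- rack: Light wood block 190 x 56 x 60 mm, fixed, at the robot's left or right. Origin: centre of its underside. Four holes in a row along its x, at -66, -22, 22 and 66 mm; the stylus is in any of them, punches in the others. Close the fingers along the rack's y, so that the neighbours 44 mm away stay clear.
- shield: Blue round toy shield, 260 mm across, level, fixed. Origin on its axis at table height; flat top face 30 mm above it; steel dome 80 mm across, 24 mm high, in its middle. On the face a flush brass strip 20 mm wide, an arc whose middle line is 100 mm from the axis. Angle a is from the shield's x towards its y (counter-clockwise from above): the strip runs from a = 123 to 237 degrees.
- seam_start (a point): Red dot on the strip's middle line, on the top face, at a = 126 degrees: where the pass begins.
- seam_end (a point): Strip's middle line, on the top face, at a = 235 degrees: where the pass ends.
- pot: Loose terracotta pot, 66 mm wide outside, 80 mm high, wall 4 mm, 0.55 kg. Origin at the centre of its underside. It stands at the robot's right or left, opposite the rack.
- pot_in (a point): Centre of the pot's inner floor.
- tab1 (a joint): Fold of copper tab 1 from the red dot, hinged on the strip at a = 140 degrees, its hinge line at the face; 15 mm wide across the strip, 16 tall, 2 thick. 0 upright, 1.57 rad flat. Folds only away from the red dot, by 1 to 2 N at its side, and stays as left. A tip passing with its lowest point up to 5 mm above the face leaves it above 1.15.
- tab2 (a joint): Fold of copper tab 2 from the red dot, hinged on the strip at a = 156 degrees, its hinge line at the face; 15 mm wide across the strip, 16 tall, 2 thick. 0 upright, 1.57 rad flat. Folds only away from the red dot, by 1 to 2 N at its side, and stays as left. A tip passing with its lowest point up to 5 mm above the face leaves it above 1.15.
- tab3 (a joint): Fold of copper tab 3 from the red dot, hinged on the strip at a = 172 degrees, its hinge line at the face; 15 mm wide across the strip, 16 tall, 2 thick. 0 upright, 1.57 rad flat. Folds only away from the red dot, by 1 to 2 N at its side, and stays as left. A tip passing with its lowest point up to 5 mm above the face leaves it above 1.15.
- tab4 (a joint): Fold of copper tab 4 from the red dot, hinged on the strip at a = 188 degrees, its hinge line at the face; 15 mm wide across the strip, 16 tall, 2 thick. 0 upright, 1.57 rad flat. Folds only away from the red dot, by 1 to 2 N at its side, and stays as left. A tip passing with its lowest point up to 5 mm above the face leaves it above 1.15.
- tab5 (a joint): Fold of copper tab 5 from the red dot, hinged on the strip at a = 204 degrees, its hinge line at the face; 15 mm wide across the strip, 16 tall, 2 thick. 0 upright, 1.57 rad flat. Folds only away from the red dot, by 1 to 2 N at its side, and stays as left. A tip passing with its lowest point up to 5 mm above the face leaves it above 1.15.
- tab6 (a joint): Fold of copper tab 6 from the red dot, hinged on the strip at a = 220 degrees, its hinge line at the face; 15 mm wide across the strip, 16 tall, 2 thick. 0 upright, 1.57 rad flat. Folds only away from the red dot, by 1 to 2 N at its side, and stays as left. A tip passing with its lowest point up to 5 mm above the face leaves it above 1.15.
- punch1: Plain dark steel punch (collarless, 18 mm thick head) standing in the rack, 34 mm above the wood; leave alone.
- punch2: Like punch1, 38 mm above the wood; leave alone.
- punch3: Like punch1, 42 mm above the wood; leave alone.
- hammer: Hand hammer lying on the table at the robot's left; leave alone.
- polish_can: Green can, 60 mm wide and 110 mm high, at the right; leave alone.
- token_bowl: Wooden bowl, 110 mm across, at the right; leave alone.
- token1: Loose copper disc, 28 mm across, on the red mat; leave alone.
- token2: Like token1; leave alone.
Things that resemble listed ones, but are neither listed nor needed, are in the scene too. What is meant by the stylus is not pink, and is the smaller of those in its own colour. Of the things like the pot, leave any that is purple; of the rest the larger one is meant.

How it is judged (in metres and radians):
On the way, in this order (a step that is already met when the one before it is completed fails the run):
1. the stylus is lifted out of the rack (distance of stylus_tip from where it was at the start of the episode above 0.05 m and height (world z) of stylus_tip above 0.062 m and contact force between the fingers and stylus above 0.5 N), for 0.1 s.
2. the tab next to the red dot is folded first, the other five still up, with the stylus's tip at the seam (value of joint tab1 above 1.1 rad and value of joint each of tab2, tab3, tab4, tab5, tab6 below 0.8 rad and distance between stylus_tip and seam_start below 0.06 m).
3. all six tabs are folded (each above 1.1 rad), the stylus's tip having come to the seam's far end (value of joint each of tab1, tab2, tab3, tab4, tab5, tab6 above 1.1 rad and distance between stylus_tip and seam_end below 0.05 m).
At the end, for the whole second after the job is handed in: All six tabs are folded to more than 1.1 rad; the stylus stands released and at rest tip-down in the upright pot (tip within 36 mm of the centre of the pot's floor, tilted less than 0.9 rad) (value of joint each of tab1, tab2, tab3, tab4, tab5, tab6 above 1.1 rad and horizontal distance between stylus_tip and pot_in below 0.032 m and distance between stylus_tip and pot_in below 0.036 m and angle between stylus's own z axis and vertical below 0.9 rad and linear speed of stylus below 0.03 m/s and angle between pot's own z axis and vertical below 0.1 rad and height (world z) of pot below 0.01 m and contact force between the fingers and stylus below 0.1 N); the robot touches nothing.
It fails at once if the stylus moves faster than 0.15 m/s while its tip is within 6 mm of the shield's face (horizontal distance between stylus_tip and shield below 0.125 m and z of stylus_tip in the frame of shield below 0.036 m and linear speed of stylus above 0.15 m/s).
It fails at once if the tip, within 6 mm of the shield's face, is off the brass strip (more than 12 mm from its middle line) (horizontal distance between stylus_tip and shield below 0.125 m and z of stylus_tip in the frame of shield below 0.036 m and (horizontal distance between stylus_tip and shield below 0.088 m or horizontal distance between stylus_tip and shield above 0.112 m)).
It fails at once if the stylus is pressed on the shield with more than 30 N, or the robot itself touches the shield or its tabs (contact force between stylus and shield above 30 N or contact force between any of the fingers, the arm and shield above 0.5 N).
It fails at once if the stylus is dropped into the pot (falls faster than 0.8 m/s) (horizontal distance between stylus_tip and pot below 0.05 m and height (world z) of stylus_tip below 0.1 m and linear speed of stylus above 0.8 m/s).
It fails at once if the pot is shoved more than 40 mm or tipped, or a bystander is moved more than 30 mm ((distance of pot from where it was at the start of the episode above 0.04 m or angle between pot's own z axis and vertical above 0.35 rad) or distance of any of punch1, punch2, punch3, hammer, polish_can, token_bowl, token1, token2 from where it was at the start of the episode above 0.03 m).
It also fails if it takes over 72 s, if anything falls off the work surface, if the arm or the gripper's body presses on something with over 40 N, if the wrist force passes 120 N, or if a joint passes its speed limit or range.

## Robot

A 6-joint arm with a two-finger parallel gripper is mounted at the origin on the work surface. World frame = base frame: x ahead of the robot, y to its left, z up, the work surface at z = 0. Lengths are in mm, angles in rad, forces in N, time in s.
With the tool pointing down it reaches from about 375 to 900 mm from the base axis. Payload 3.1 kg.
Tool frame: the origin (TCP) lies on the centre line of the jaws, within the pads' length; the fingertips stand 17 mm ahead of it and the grasp point (between the pads) lies 2 mm behind it; z points along the fingers, y is the line along which they close (so a half turn about z gives the same grasp; the last joint's range is limited). The gripper opens to 85 mm and grips with 20 to 120 N. Pads are 22 mm wide; open, the fingers measure 114 mm over their backs; the gripper's body (76 mm by 85 mm) begins 54 mm behind the grasp point. The pads swing forward as they close: fully open they stand 13 mm farther back than shut.
Start: joints at [-1.435, 0.527, 1.433, -0, 1.181, -0.178], TCP at [192.945, -594.449, 248.31] pointing down, gripper open.
Joint ranges: [-3.08, 3.08], [-0.75, 2.2], [0.22, 2.44], [-1.43, 4.57], [0, 2.65], [-2.85, 2.85]. Speed limits (rad/s): [2.79, 2.79, 3.14, 3.14, 3.14, 3.14].

## Interface

Orientations are given as a rotation vector (axis times angle).
In Python, from cell import env gives the robot as it stands.
- The arm moves only by the tool jog_arm, never from a script. Its argument "increments" is a list of rows, each a list of 3 entries, a list of its own where there are three numbers: the shift along the tool's x, y, z in cm, then the turn, a rotation vector about the tool's x, y, z in degrees, then the opening, from -1 (shut) to 1 (fully open). In form: [[[x, y, z], [wx, wy, wz], gripper], ...]. A call has 1 to 10 rows; each row shifts and turns the commanded pose from where the row before left it, along the tool's axes as they then stand; what a row does not reach is not made up. A row lasts 1/10 s, in which the tool goes at most 50 mm and 8.59 degrees, less where a joint would pass 70% of its speed; a pose out of reach is approached as far as the arm can. A call is refused whole if a number of a shift passes 5 or a number of a turn 8.59, either way. A call with a gripper value outside its range is refused whole. The fingers move at their own pace and stop on an object; the grip force is fixed at half the most. Time passes only in rows, so rows that do not move let the fingers close. It gives the time, the measured TCP pose, the force, the opening and the grip force at its end, in the units of the state.
- env.get_state(): the state, without advancing time (a new reading comes with each control period).
- env.grab_frame(name): name is "scene" or "top" or "wrist"; returns the picture (384x512x3 uint8, blue, green, red); there is no depth.
- env.camera_params(name): a dict with "intrinsics" (3x3 intrinsics, pixels), "rvec" (rotation vector, rad) and "tvec" (3), from world to camera coordinates, as OpenCV has them; the wrist camera has in their place "mount" (4x4, takes a point from camera to tool coordinates, whose origin is the TCP and whose axes are the flange's). Camera axes: x right, y down, z forward; pixel columns grow to the right and rows downward; lengths in mm; the calibration is good to about 2 mm. A picture is of the moment at which its call begins: read the wrist's pose just before it. camera_params takes no time and is no camera call.
- env.job_done(): hands the job in; it is judged then, once.
The state is a dict: "t": time; "joint_pos": joint angles; "joint_vel": joint speeds; "effort": joint torques, N m; "eef_pos": TCP position; "orientation": TCP orientation; "ft_force": force on the tool from outside, world axes, zero at the start; "moment": the same for the moment, N m; "finger_gap": finger opening in mm; "grasp_force": force on a finger pad.
Only numpy, scipy, OpenCV 4.12 (cv2) and the standard library are available. Lean on these libraries where they do the work, as an engineer would, in place of code of your own. Each camera call takes 0.05 s, during which the arm holds its last target. There are 200 camera calls.

## Working session

There is one attempt and no reset: what is moved stays moved. The work goes in short steps, Python scripts to look and compute and a tool call to move; the robot and the scene stay as the last step left them, time stands still between calls to the robot, and variables do not carry over. Pictures are saved under pics/ and viewed, at most 11 in all, crops included, and the job is handed in when it is done.

Besides the shell and the picture viewer there is one more tool, called after "Call:" by a JSON object that holds its "method" and its "body", one argument or row to a line. jog_arm: Moves the arm, as the interface text tells. Its arguments: {"type":"object","properties":{"increments":{"type":"array","items":{"type":"array"}}},"required":["increments"]}

```bash
ls; mkdir -p pics; python3 - <<'E'
from cell import env
import cv2
for n in ("scene","top"):
    cv2.imwrite(f"pics/{n}0.png",cv2.resize(env.grab_frame(n),(800,600),interpolation=cv2.INTER_CUBIC))
s=env.get_state();print(s)
for n in ("scene","top","wrist"):print(n,env.camera_params(n))
E
```

```text
pics
{'t': 0.1, 'joint_pos': array([-1.43548372e+00,  5.28373098e-01,  1.43376413e+00,  4.47394097e-05,
        1.18138813e+00, -1.78509155e-01]), 'joint_vel': array([-0.00089239, -0.0018245 , -0.00388843, -0.00112499,  0.00150803,
        0.00069845]), 'effort': array([-7.48916227e-04, -4.43305063e+01, -1.78586537e+01, -2.66957804e-04,
        3.89620327e-03,  7.07526709e-06]), 'eef_pos': array([ 192.88661671, -593.86109815,  247.43468952]), 'orientation': array([-3.10109386e+00, -4.90601533e-01, -1.30458810e-04]), 'ft_force': array([-0.77269095, -0.78004852, -0.82813699]), 'moment': array([-0.00990375,  0.00151735,  0.00548266]), 'grasp_force': 0.0, 'finger_gap': 85.65233186834065}
scene {'intrinsics': array([[435.7196108 ,   0.        , 247.02710983],
       [  0.        , 435.7196108 , 194.74103607],
       [  0.        ,   0.        ,   1.        ]]), 'rvec': array([ 1.22098216,  2.49585809, -0.76270276]), 'tvec': array([ 283.77641521, -278.00478674, 1645.78047202])}
top {'intrinsics': array([[424.85109008,   0.        , 249.72898231],
       [  0.        , 424.85109008, 196.4755426 ],
       [  0.        ,   0.        ,   1.        ]]), 'rvec': array([ 2.16506523, -2.06020665,  0.21766209]), 'tvec': array([ -12.39252719,  537.24356322, 1596.16325082])}
wrist {'intrinsics': array([[275.23186639,   0.        , 252.26938732],
       [  0.        , 275.23186639, 194.90135453],
       [  0.        ,   0.        ,   1.        ]]), 'mount': array([[ 3.74116097e-04, -9.55862800e-01, -2.93813151e-01,
         7.60315566e+01],
       [ 9.99998795e-01,  8.00212854e-04, -1.33002234e-03,
         9.15867905e-01],
       [ 1.50643193e-03, -2.93812299e-01,  9.55861948e-01,
        -1.25328300e+02],
       [ 0.00000000e+00,  0.00000000e+00,  0.00000000e+00,
         1.00000000e+00]])}
```

View pics/top0.png

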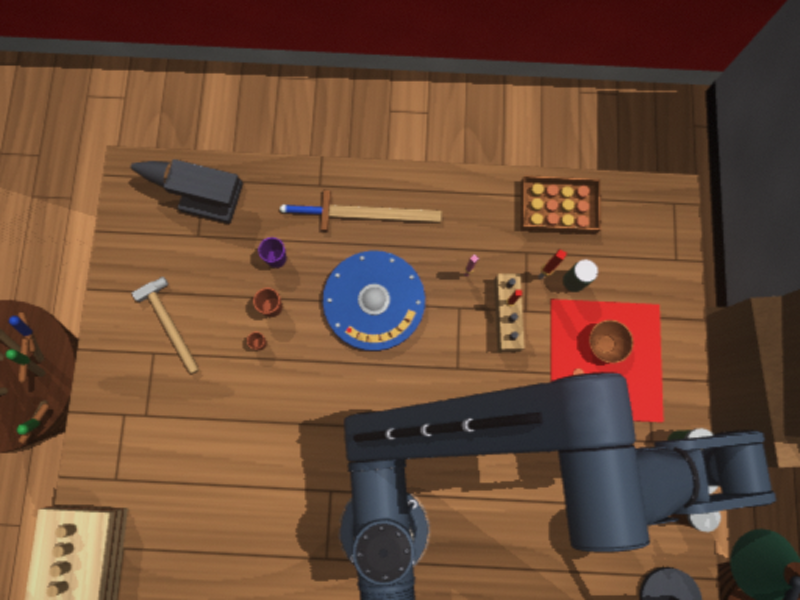

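View pics/scene0.png

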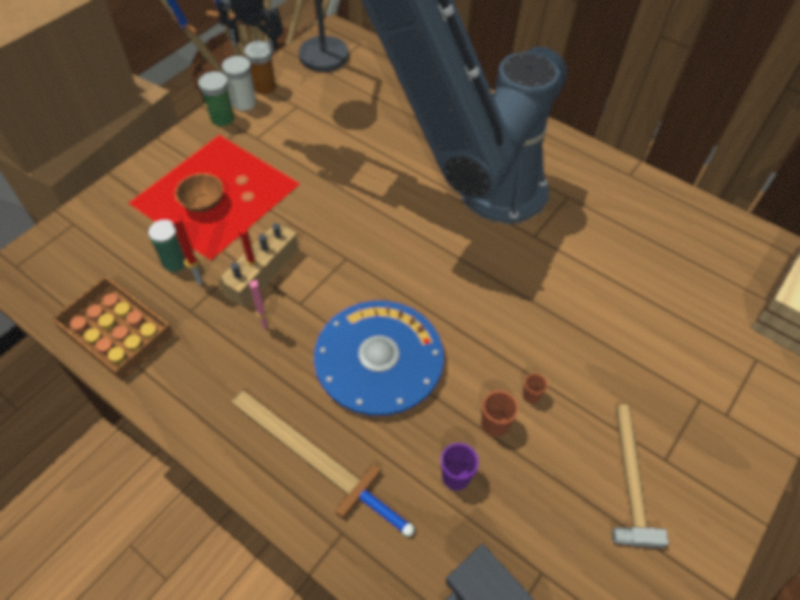

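The top view (800×600 px) shows the shield at (374,300) with its red dot at (348,330). The rack is at (511,312) with the stylus in its second hole, at about (515,296). The pot is the larger terracotta one at (267,302). The pink and larger red styli and the purple and small pots are decoys.

```bash
cat > h.py <<'E'
from cell import env
import numpy as np,cv2
from scipy.spatial.transform import Rotation as R
from scipy.optimize import least_squares
def cam(n,s=None):
    p=env.camera_params(n);K=p["intrinsics"]
    if n=="wrist":
        s=s or env.get_state();T=np.eye(4);T[:3,:3]=R.from_rotvec(s["orientation"]).as_matrix();T[:3,3]=s["eef_pos"]
        M=np.linalg.inv(T@p["mount"]);return K,M[:3,:3],M[:3,3]
    return K,R.from_rotvec(p["rvec"]).as_matrix(),p["tvec"]
def proj(c,X):
    K,r,t=c;q=(np.atleast_2d(X)@r.T+t)@K.T;return q[:,:2]/q[:,2:]
def back(c,uv,z):
    K,r,t=c;uv=np.atleast_2d(np.asarray(uv,float));d=np.c_[uv,np.ones(len(uv))]@np.linalg.inv(K).T@r;o=-r.T@t
    return o+d*((z-o[2])/d[:,2])[:,None]
def hsv(im):return cv2.cvtColor(im,cv2.COLOR_BGR2HSV)
def mask(im,lo,hi,box=None):
    m=cv2.inRange(hsv(im),np.array(lo),np.array(hi))
    if box:
        k=np.zeros_like(m);x0,y0,x1,y1=box;k[y0:y1,x0:x1]=255;m&=k
    return m
def pts(m):
    y,x=np.nonzero(m);return np.c_[x,y]
E
python3 - <<'E'
from h import *
im=env.grab_frame("top");c=cam("top")
cv2.imwrite("pics/toprack.png",cv2.resize(im[150:240,150:370],(800,327),interpolation=cv2.INTER_CUBIC))
f=.64
b=lambda x0,y0,x1,y1:tuple(int(v*f) for v in(x0,y0,x1,y1))
m=mask(im,(100,120,40),(125,255,255),b(310,240,440,360))
ct=max(cv2.findContours(m,0,1)[0],key=cv2.contourArea)[:,0]
h=back(c,ct,30);h=h[:,:2]
r=least_squares(lambda p:np.hypot(h[:,0]-p[0],h[:,1]-p[1])-p[2],[*h.mean(0),130],loss="soft_l1").x;print("shield",r)
m=mask(im,(18,110,120),(32,255,255),b(335,295,425,355))
q=back(c,pts(m),30)[:,:2]-r[:2];print("strip n",len(q),"rad pct",np.percentile(np.hypot(*q.T),[2,50,98]),"ang",np.sort(np.degrees(np.arctan2(*q.T[::-1]))%360)[[3,-4]])
m=mask(im,(170,120,80),(180,255,255),b(335,310,365,345))|mask(im,(0,180,80),(6,255,255),b(335,310,365,345))
q=back(c,pts(m),30)[:,:2]
if len(q):
  q=q.mean(0);d=q-r[:2];print("dot",q,np.hypot(*d),np.degrees(np.arctan2(d[1],d[0]))%360)
m=mask(im,(0,100,40),(14,255,255),b(248,285,286,320))
ct=max(cv2.findContours(m,0,1)[0],key=cv2.contourArea)[:,0]
for z in(80,40):
  h=back(c,ct,z)[:,:2];print("pot",z,cv2.minEnclosingCircle(h.astype(np.float32)))
m=mask(im,(0,180,60),(8,255,255),b(495,270,530,325))|mask(im,(172,150,60),(180,255,255),b(495,270,530,325))
p=pts(m);print("stylus px",len(p),p.min(0),p.max(0),p.mean(0)/f)
for xy,n in(((511,272),""),((511,352),"")):print(back(c,np.array(xy)*f,60))
E
```

```text
shield [560.29471427  58.493481   126.38268653]
strip n 160 rad pct [ 90.79317558  99.59372796 107.17535336] ang [150.89551526 253.861415  ]
dot [480.50637336 115.6017413 ] 98.1199915331374 144.40692318885104
pot 80 ((532.4854125976562, 320.27947998046875), 62.83837127685547)
pot 40 ((540.822021484375, 328.17755126953125), 64.41703033447266)
stylus px 34 [326 186] [333 193] [514.75183824 295.72610294]
[[ 641.06289827 -284.24810784   60.        ]]
[[ 438.63400818 -286.67828541   60.        ]]
```

View pics/toprack.png

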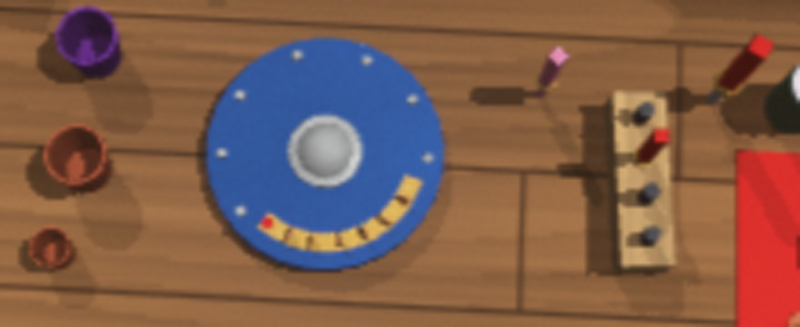

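```bash
python3 - <<'E'
from h import *
f=.64
b=lambda x0,y0,x1,y1:tuple(int(v*f) for v in(x0,y0,x1,y1))
red=lambda im,bx:mask(im,(0,180,50),(8,255,255),bx)|mask(im,(172,150,50),(180,255,255),bx)
obs=[]
for n,bx in(("top",b(495,270,530,325)),("scene",b(238,228,258,268))):
    p=pts(red(env.grab_frame(n),bx));obs.append((cam(n),p.mean(0)));print(n,len(p),p.min(0),p.max(0))
g=least_squares(lambda X:np.concatenate([proj(c,X)[0]-u for c,u in obs]),[590,-285,112]);print("stylus mid",g.x,g.fun)
im=env.grab_frame("top");c=cam("top")
k=np.array([[612,92],[667,92],[676,263],[620,268]])/3.636+[150,150];print("rack",back(c,k,60))
k=np.array([[75,155]])/3.636+[150,150];print("pot rim",back(c,k,80))
s=env.get_state();print(R.from_rotvec(s["orientation"]).as_matrix().round(3))
E
```

```text
top 33 [326 186] [333 193]
scene 95 [152 145] [161 166]
stylus mid [ 563.57289366 -282.00851953  138.67716705] [ 0.59057108 -0.4173957   0.59979037  0.11516414]
rack [[ 634.38466169 -250.12306143   60.        ]
 [ 637.37619534 -309.40576991   60.        ]
 [ 451.71256505 -320.55031049   60.        ]
 [ 443.4575767  -261.64108168   60.        ]]
pot rim [[531.9067112  317.59038603  80.        ]]
[[ 0.951  0.309 -0.   ]
 [ 0.309 -0.951  0.001]
 [ 0.    -0.001 -1.   ]]
```

Call:
{"method": "jog_arm", "body": {
  "increments": [
    [[4.5,-1.8,-0.33],[0,0,0],1],
    [[4.5,-1.8,-0.33],[0,0,0],1],
    [[4.5,-1.8,-0.33],[0,0,0],1],
    [[4.5,-1.8,-0.33],[0,0,0],1],
    [[4.5,-1.8,-0.33],[0,0,0],1],
    [[4.5,-1.8,-0.33],[0,0,0],1],
    [[4.5,-1.8,-0.33],[0,0,0],1],
    [[4.5,-1.8,-0.33],[0,0,0],1],
    [[4.5,-1.8,-0.33],[0,0,0],1],
    [[4.5,-1.8,-0.33],[0,0,0],1]
  ]
}}

```text
t: 1.3
eef_pos: [566.7, -282.8, 281.5]
orientation: [3.103, 0.491, 0.0]
ft_force: [0.7, -0.4, -0.8]
finger_gap: 85.5
grasp_force: 0.0
```

Call:
{"method": "jog_arm", "body": {
  "increments": [
    [[0,0,0],[0,0,7.3],1],
    [[0,0,0],[0,0,7.3],1],
    [[0,0,0],[0,0,0],1],
    [[0,0,0],[0,0,0],1],
    [[0,0,0],[0,0,0],1]
  ]
}}

```text
t: 1.8
eef_pos: [565.1, -284.7, 281.3]
orientation: [-3.14, -0.094, 0.0]
ft_force: [-0.9, 0.5, 0.3]
finger_gap: 85.5
grasp_force: 0.0
```

```bash
python3 - <<'E'
from h import *
s=env.get_state();im=env.grab_frame("wrist");cv2.imwrite("pics/w1r.png",im);cv2.imwrite("pics/w1.png",cv2.resize(im,(800,600)))
print(s["eef_pos"],s["orientation"],s["t"])
print(R.from_rotvec(s["orientation"]).as_matrix().round(4))
c=cam("wrist",s);print("pred top/collar",proj(c,[[563.6,-283,165],[563.6,-283,60]])/.64)
E
```

```text
[ 565.13032207 -284.69468588  281.27654396] [-3.14008043e+00 -9.42326742e-02  1.11702170e-04] 1.8
[[ 9.982e-01  6.000e-02 -1.000e-04]
 [ 6.000e-02 -9.982e-01  1.000e-04]
 [-1.000e-04 -1.000e-04 -1.000e+00]]
pred top/collar [[390.6605925  309.84562174]
 [391.87458802 270.81715711]]
```

View pics/w1.png

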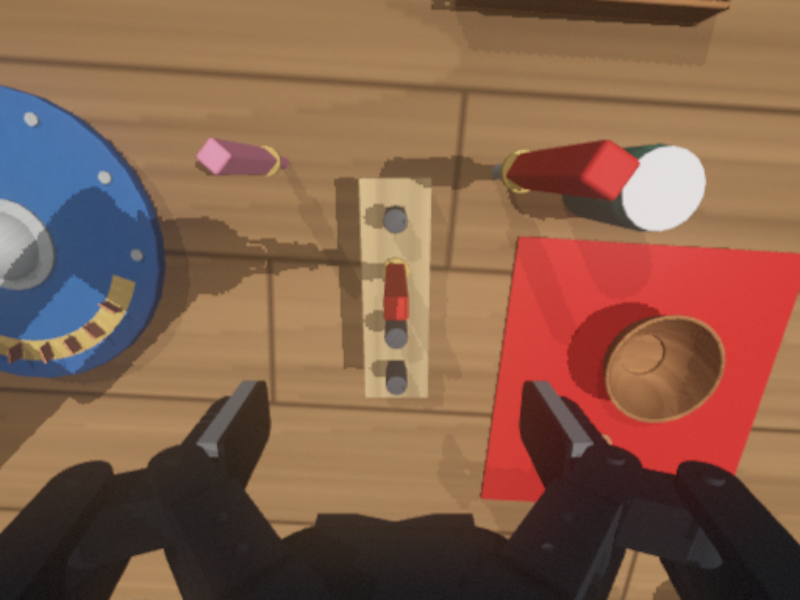

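The wrist view shows the stylus top at (396,308) and its collar at (396,268), about 1 mm off the tool axis. The rack is aligned with the tool and the neighbouring holes are clear. Descending to grip.

Call:
{"method": "jog_arm", "body": {
  "increments": [
    [[-0.12,0.12,2.5],[0,0,0],1],
    [[0,0,2.8],[0,0,0],1],
    [[0,0,2.8],[0,0,0],1],
    [[0,0,2.8],[0,0,0],1],
    [[0,0,2.5],[0,0,0],1],
    [[0,0,1.5],[0,0,0],1],
    [[0,0,0.9],[0,0,0],1],
    [[0,0,0],[0,0,0],1],
    [[0,0,0],[0,0,0],1]
  ]
}}

```text
t: 2.75
eef_pos: [564.9, -286.1, 124.2]
orientation: [3.139, 0.093, 0.002]
ft_force: [0.8, 0.2, 0.3]
finger_gap: 85.7
grasp_force: 0.0
```

Call:
{"method": "jog_arm", "body": {
  "increments": [
    [[0,0,0],[0,0,0],-1],
    [[0,0,0],[0,0,0],-1],
    [[0,0,0],[0,0,0],-1],
    [[0,0,0],[0,0,0],-1],
    [[0,0,0],[0,0,0],-1],
    [[0,0,0],[0,0,0],-1],
    [[0,0,0],[0,0,0],-1],
    [[0,0,0],[0,0,0],-1],
    [[0,0,0],[0,0,0],-1],
    [[0,0,0],[0,0,0],-1]
  ]
}}

```text
t: 3.75
eef_pos: [564.4, -285.6, 123.6]
orientation: [3.14, 0.093, 0.001]
ft_force: [0.1, 0.6, 4.7]
finger_gap: 14.3
grasp_force: 58.9
```

Call:
{"method": "jog_arm", "body": {
  "increments": [
    [[0,0,-0.8],[0,0,0],-1],
    [[0,0,-1.2],[0,0,0],-1],
    [[0,0,-2],[0,0,0],-1],
    [[0,0,-2.5],[0,0,0],-1],
    [[0,0,-2.5],[0,0,0],-1],
    [[0,0,-2],[0,0,0],-1],
    [[0,0,-1],[0,0,0],-1],
    [[0,0,0],[0,0,0],-1],
    [[0,0,0],[0,0,0],-1]
  ]
}}

```text
t: 4.65
eef_pos: [563.8, -285.3, 242.7]
orientation: [-3.139, -0.093, 0.002]
ft_force: [0.3, 0.3, -1.8]
finger_gap: 14.5
grasp_force: 58.4
```

```bash
python3 - <<'E'
from h import *
s=env.get_state();im=env.grab_frame("wrist");cv2.imwrite("pics/w2r.png",im);cv2.imwrite("pics/w2.png",cv2.resize(im[130:330,150:350],(800,800))[:600])
print(s["eef_pos"],s["orientation"],s["t"],s["ft_force"],s["finger_gap"])
c=cam("wrist",s);T=R.from_rotvec(s["orientation"])
for z in(-40,60,118.6):print(z,((proj(c,T.apply([0,0,z])+s["eef_pos"])-[150,130])*4).round(0))
E
```

```text
[ 563.79700074 -285.3225017   242.70003202] [-3.13949147e+00 -9.25424722e-02  1.63123479e-03] 4.65 [ 0.27051021  0.26804486 -1.77126631] 14.454100475979716
-40 [[403. 765.]]
60 [[407. 361.]]
118.6 [[408. 264.]]
```

View pics/w2.png

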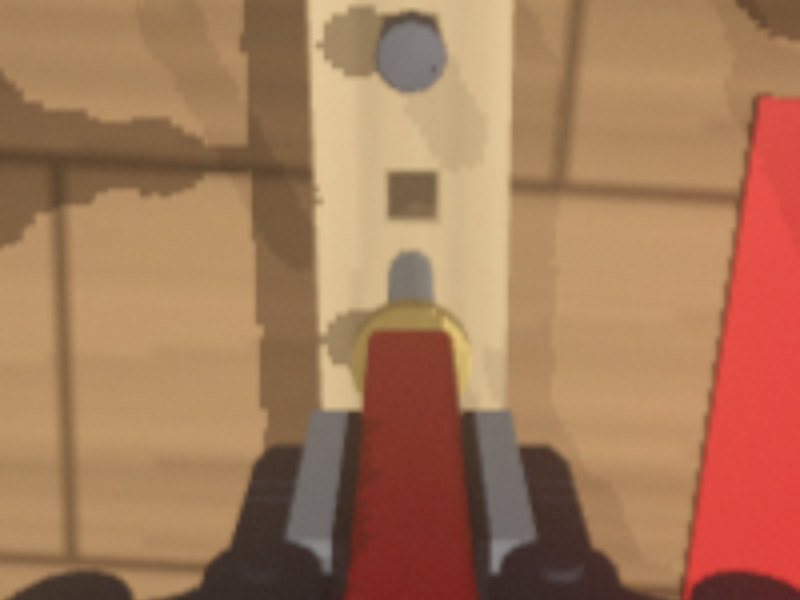

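The stylus is gripped upright with its tip at crop (411,250), which puts it on the tool axis within about 0.6 mm. Moving high over the seam start to look at the strip.

Call:
{"method": "jog_arm", "body": {
  "increments": [
    [[-0.3,-2,0],[0,0,0],-1],
    [[-0.5,-3.5,0],[0,0,0],-1],
    [[-0.6,-4.5,0],[0,0,0],-1],
    [[-0.7,-4.8,0],[0,0,0],-1],
    [[-0.8,-4.8,0],[0,0,0],-1],
    [[-0.7,-4.8,0],[0,0,0],-1],
    [[-0.7,-4.8,0],[0,0,0],-1],
    [[-0.7,-4.5,0],[0,0,0],-1],
    [[-0.6,-4,0],[0,0,0],-1],
    [[-0.4,-2.8,0],[0,0,0],-1]
  ]
}}

```text
t: 5.7
eef_pos: [478.5, 117.5, 242.1]
orientation: [-3.14, -0.095, 0.005]
ft_force: [1.1, -0.1, -0.4]
finger_gap: 14.3
grasp_force: 58.5
```

Call:
{"method": "jog_arm", "body": {
  "increments": [
    [[0,0,0],[0,0,0],-1],
    [[0,0,0],[0,0,0],-1],
    [[0,0,0],[0,0,0],-1],
    [[0,0,0],[0,0,0],-1]
  ]
}}

```text
t: 6.1
eef_pos: [480.9, 114.1, 243.0]
orientation: [3.14, 0.09, -0.001]
ft_force: [0.4, 0.0, -1.7]
finger_gap: 14.6
grasp_force: 58.7
```

```bash
python3 - <<'E'
from h import *
s=env.get_state();im=env.grab_frame("wrist");cv2.imwrite("pics/w3r.png",im)
print(s["eef_pos"],s["orientation"],s["t"],s["ft_force"],s["finger_gap"])
c=cam("wrist",s)
C=np.array([560.3,58.5]);th=18.4
P=lambda a,r:[C[0]+r*np.cos(np.radians(a+th)),C[1]+r*np.sin(np.radians(a+th)),30]
big=cv2.resize(im,(800,600))
for a in np.arange(123,238,3):
  for r in(90,110):
    u=proj(c,P(a,r))[0]/.64;cv2.circle(big,(int(u[0]),int(u[1])),1,(255,0,255),-1)
for a in range(0,360,6):
    u=proj(c,P(a,130))[0]/.64;cv2.circle(big,(int(u[0]),int(u[1])),1,(0,255,0),-1)
cv2.imwrite("pics/w3.png",big)
# shield fit from blue, strip & dot
m=mask(im,(100,120,40),(125,255,255));q=back(c,pts(m),30)[:,:2];print("blue bbox",q.min(0),q.max(0))
ct=max(cv2.findContours(m,0,1)[0],key=cv2.contourArea)[:,0];h=back(c,ct,30)[:,:2];d=np.hypot(*(h-C).T);h=h[(d>118)&(d<140)]
r=least_squares(lambda p:np.hypot(h[:,0]-p[0],h[:,1]-p[1])-p[2],[*C,130],loss="soft_l1").x;print("shield",r,len(h))
m=mask(im,(0,190,90),(6,255,255))|mask(im,(174,170,90),(180,255,255))
q=back(c,pts(m),30)[:,:2];q=q[np.hypot(*(q-P(126,100)[:2]).T)<15]
print("dot",len(q),q.mean(0) if len(q) else 0,"pred",P(126,100))
E
```

```text
[480.852422   114.07070865 243.01085824] [ 3.14010002e+00  8.98126170e-02 -6.91628973e-04] 6.1 [ 0.40178301  0.01210459 -1.73361226] 14.622919240134609
blue bbox [433.33420693 -72.63901563] [674.95603411 181.93947671]
shield [560.58183841  55.11032715 126.88154782] 558
dot 0 0 pred [np.float64(478.9899238952972), np.float64(116.71229701572895), 30]
```

View pics/w3.png

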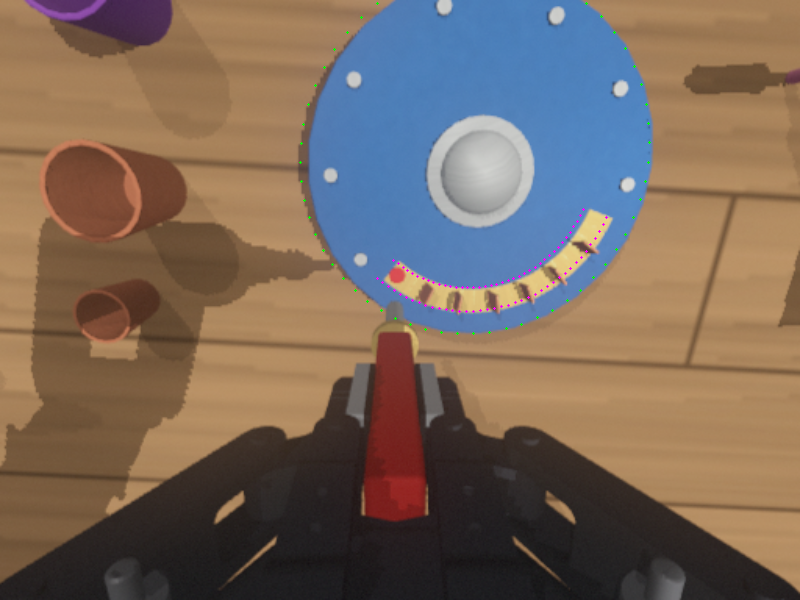

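The wrist view shows the red dot at (397,275). The projected strip (magenta) lies on the brass within about 3 mm. The pot rim is centred near (90,190). Refining now.

```bash
cat > fit.py <<'E'
from h import *
im=cv2.imread("pics/w3r.png")
s=dict(eef_pos=np.array([480.852422,114.07070865,243.01085824]),orientation=np.array([3.14010002,8.98126170e-02,-6.91628973e-04]))
c=cam("wrist",s)
print(hsv(im)[int(275*.64),int(397*.64)],hsv(im)[int(300*.64),int(441*.64)])
bx=(230,120,410,210)
red=mask(im,(0,150,120),(9,255,255),bx)|mask(im,(170,150,120),(180,255,255),bx);red[198:]=0
k=pts(red);k=k[np.hypot(*(k-[254,176]).T)<9];dot=back(c,k.mean(0),30)[0,:2];print("dot",len(k),k.mean(0)/.64,dot)
y=mask(im,(14,70,110),(32,190,255),bx);q=back(c,pts(y),30)[:,:2]
C0=np.array([560.5,55.5]);d=np.hypot(*(q-C0).T);q=q[(d>80)&(d<122)];ang=np.degrees(np.arctan2(*(q-C0).T[::-1]))%360
lo,hi=[],[]
for a in np.arange(143,255,2):
    w=q[abs(ang-a)<1]
    if len(w)<8:continue
    r=np.hypot(*(w-C0).T);lo.append(w[r.argmin()]);hi.append(w[r.argmax()])
lo=np.array(lo);hi=np.array(hi)
g=least_squares(lambda p:np.r_[np.hypot(*(lo-p[:2]).T)-90.5-p[2],np.hypot(*(hi-p[:2]).T)-109.5-p[2]],[*C0,0],loss="soft_l1")
print("C from strip",g.x,np.abs(g.fun).mean(),"range",ang.min(),ang.max())
v=dot-g.x[:2];print("dot r,a",np.hypot(*v),np.degrees(np.arctan2(v[1],v[0])))
# dome ring grey outer edge -> centre
gr=cv2.inRange(hsv(im),np.array((0,0,110)),np.array((180,60,255)));z=np.zeros_like(gr);z[65:150,265:350]=255;gr&=z
ct=max(cv2.findContours(gr,0,1)[0],key=cv2.contourArea)[:,0];h=back(c,ct,30)[:,:2];print("dome",cv2.minEnclosingCircle(h.astype(np.float32)))
# pot rim
for n,ctr in(("rim",(90,190)),("back bottom",(0,0))):
  print(n,back(c,np.array(ctr)*.64,80)) if ctr[0] else 0
print([back(c,np.array(p)*.64,80)[0,:2].round(1).tolist() for p in((42,187),(140,190),(85,141),(103,241))])
E
python3 fit.py
```

```text
[179 161 217] [ 21 112 218]
dot 66 [396.51988636 274.90530303] [477.9577567  111.82563832]
C from strip [ 5.60314770e+02  5.47581669e+01 -3.32788412e-02] 0.6406877637531012 range 142.40635511392864 255.85666887173875
dot r,a 100.19667605862543 145.28083193406104
dome ((560.2625732421875, 54.171897888183594), 40.510704040527344)
rim [[534.49788462 314.62406015  80.        ]]
[[534.6, 345.4], [536.4, 282.2], [564.4, 313.3], [501.5, 310.9]]
```

Call:
{"method": "jog_arm", "body": {
  "increments": [
    [[-0.28,0.18,1],[0,0,0],-1],
    [[0,0,1.5],[0,0,0],-1],
    [[0,0,1.5],[0,0,0],-1],
    [[0,0,1.5],[0,0,0],-1],
    [[0,0,1.2],[0,0,0],-1],
    [[0,0,0.8],[0,0,0],-1],
    [[0,0,0.5],[0,0,0],-1],
    [[0,0,0],[0,0,0],-1],
    [[0,0,0],[0,0,0],-1],
    [[0,0,0],[0,0,0],-1]
  ]
}}

```text
t: 7.15
eef_pos: [478.3, 113.2, 163.8]
orientation: [3.14, 0.093, 0.002]
ft_force: [0.1, 0.6, -0.5]
finger_gap: 14.5
grasp_force: 58.7
```

```bash
python3 - <<'E'
from h import *
s=env.get_state();im=env.grab_frame("wrist");cv2.imwrite("pics/w4r.png",im);cv2.imwrite("pics/w4.png",cv2.resize(im[140:290,150:350],(800,600),interpolation=cv2.INTER_CUBIC))
print(s["eef_pos"],s["orientation"],s["t"],s["ft_force"],s["finger_gap"])
c=cam("wrist",s)
C=np.array([560.3,54.76])
for a in(126,140):
  t=np.radians(a+19.2);print(((proj(c,[C[0]+100*np.cos(t),C[1]+100*np.sin(t),30])-[150,140])*4).round())
E
```

```text
[478.25673066 113.18394271 163.81631259] [3.14019481e+00 9.26276711e-02 2.02854762e-03] 7.15 [ 0.14125965  0.58346291 -0.54308453] 14.533235134910145
[[413. 207.]]
[[497. 256.]]
```

View pics/w4.png

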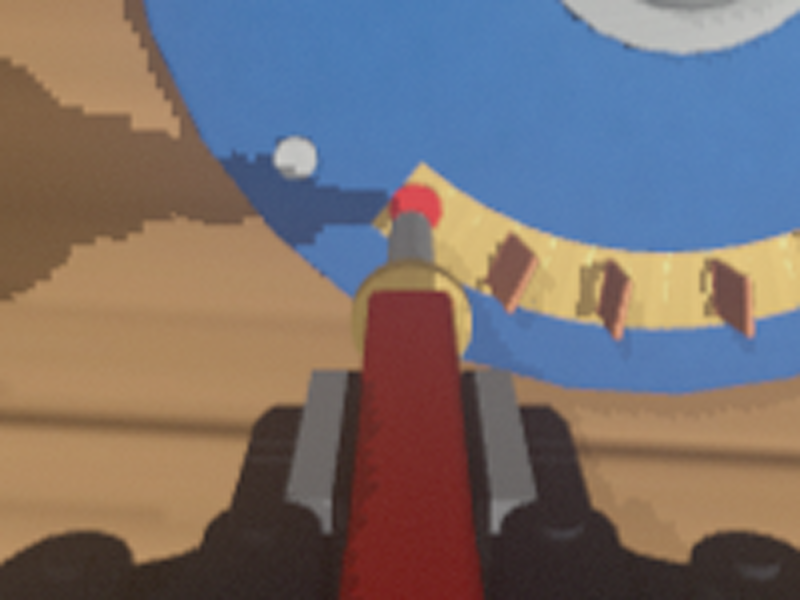

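The dot is at crop (416,207), within 1 mm of the prediction, and the tip is directly above it. Lowering and probing gently.

Call:
{"method": "jog_arm", "body": {
  "increments": [
    [[0,0,0.4],[0,0,0],-1],
    [[0,0,0.4],[0,0,0],-1],
    [[0,0,0.3],[0,0,0],-1],
    [[0,0,0.2],[0,0,0],-1],
    [[0,0,0],[0,0,0],-1],
    [[0,0,0],[0,0,0],-1]
  ]
}}

```text
t: 7.8
eef_pos: [477.8, 113.2, 150.2]
orientation: [3.14, 0.093, -0.0]
ft_force: [0.7, -0.1, -1.9]
finger_gap: 14.3
grasp_force: 58.7
```

Call:
{"method": "jog_arm", "body": {
  "increments": [
    [[0,0,0.1],[0,0,0],-1],
    [[0,0,0],[0,0,0],-1],
    [[0,0,0],[0,0,0],-1]
  ]
}}

```text
t: 8.1
eef_pos: [477.9, 113.2, 149.4]
orientation: [-3.14, -0.093, -0.0]
ft_force: [-0.0, -0.1, -0.8]
finger_gap: 14.6
grasp_force: 58.7
```

Call:
{"method": "jog_arm", "body": {
  "increments": [
    [[0,0,0.1],[0,0,0],-1],
    [[0,0,0],[0,0,0],-1],
    [[0,0,0],[0,0,0],-1]
  ]
}}

```text
t: 8.4
eef_pos: [478.0, 113.2, 148.4]
orientation: [-3.14, -0.093, -0.001]
ft_force: [-0.2, 0.2, -1.0]
finger_gap: 14.3
grasp_force: 59.0
```

Call:
{"method": "jog_arm", "body": {
  "increments": [
    [[0,0,0.07],[0,0,0],-1],
    [[0,0,0],[0,0,0],-1],
    [[0,0,0],[0,0,0],-1]
  ]
}}

```text
t: 8.7
eef_pos: [478.1, 113.2, 148.1]
orientation: [3.14, 0.093, 0.001]
ft_force: [-0.8, -0.2, 4.7]
finger_gap: 14.2
grasp_force: 59.6
```

Call:
{"method": "jog_arm", "body": {
  "increments": [
    [[0,0,0.05],[0,0,0],-1],
    [[0,0,0],[0,0,0],-1],
    [[0,0,0],[0,0,0],-1]
  ]
}}

```text
t: 9.0
eef_pos: [478.2, 113.2, 148.0]
orientation: [3.14, 0.093, 0.002]
ft_force: [-1.9, -0.9, 9.3]
finger_gap: 14.4
grasp_force: 60.1
```

```bash
python3 - <<'E'
from h import *
s=env.get_state();print(s["eef_pos"],s["ft_force"])
ph=np.radians(3.38);X=np.array([np.cos(ph),np.sin(ph)]);Y=np.array([np.sin(ph),-np.cos(ph)])
a=np.radians(145.2+np.linspace(0,109.5,61));p=10*np.c_[np.cos(a),np.sin(a)];d=np.diff(p,axis=0)
o=np.c_[d@X,d@Y];r=np.diff(np.vstack([[0,0],np.cumsum(o,0).round(2)]),axis=0).round(2)
for i in range(0,60,10):print(r[i:i+10].tolist(), "end",(np.array([560.3,55])+10*p[i+10]).round(1))
E
```

```text
[478.16491029 113.21783004 147.99180161] [-1.93699194 -0.93200142  9.27820004]
[[-0.19, 0.25], [-0.19, 0.26], [-0.17, 0.27], [-0.17, 0.27], [-0.16, 0.27], [-0.15, 0.29], [-0.14, 0.28], [-0.13, 0.29], [-0.13, 0.29], [-0.11, 0.3]] end [464.4  83.5]
[[-0.1, 0.3], [-0.1, 0.31], [-0.08, 0.31], [-0.08, 0.3], [-0.06, 0.32], [-0.06, 0.31], [-0.04, 0.32], [-0.04, 0.31], [-0.02, 0.32], [-0.01, 0.32]] end [460.3  52. ]
[[-0.01, 0.32], [0.01, 0.32], [0.01, 0.31], [0.03, 0.32], [0.04, 0.32], [0.04, 0.31], [0.06, 0.32], [0.06, 0.31], [0.08, 0.31], [0.09, 0.3]] end [466.3  20.9]
[[0.09, 0.31], [0.11, 0.3], [0.11, 0.29], [0.13, 0.3], [0.13, 0.29], [0.14, 0.28], [0.15, 0.28], [0.16, 0.28], [0.17, 0.27], [0.18, 0.26]] end [481.7  -6.8]
[[0.19, 0.26], [0.19, 0.25], [0.2, 0.25], [0.21, 0.24], [0.22, 0.23], [0.23, 0.23], [0.23, 0.22], [0.24, 0.21], [0.24, 0.2], [0.25, 0.2]] end [505.  -28.3]
[[0.26, 0.18], [0.26, 0.18], [0.27, 0.17], [0.28, 0.16], [0.28, 0.16], [0.28, 0.14], [0.29, 0.14], [0.29, 0.12], [0.3, 0.12], [0.3, 0.1]] end [533.9 -41.5]
```

Contact is at TCP z ≈ 148.2. Raising about 2 mm and running the arc.

Call:
{"method": "jog_arm", "body": {
  "increments": [
    [[0,0,-0.32],[0,0,0],-1],
    [[0,0.1,0],[0,0,0],-1],
    [[0,0,0],[0,0,0],-1]
  ]
}}

```text
t: 9.3
eef_pos: [477.7, 112.1, 150.1]
orientation: [3.14, 0.093, -0.001]
ft_force: [0.0, -0.3, -1.7]
finger_gap: 14.4
grasp_force: 58.9
```

Call:
{"method": "jog_arm", "body": {
  "increments": [
    [[-0.19,0.25,0],[0,0,0],-1],
    [[-0.19,0.26,0],[0,0,0],-1],
    [[-0.17,0.27,0],[0,0,0],-1],
    [[-0.17,0.27,0],[0,0,0],-1],
    [[-0.16,0.27,0],[0,0,0],-1],
    [[-0.15,0.29,0],[0,0,0],-1],
    [[-0.14,0.28,0],[0,0,0],-1],
    [[-0.13,0.29,0],[0,0,0],-1],
    [[-0.13,0.29,0],[0,0,0],-1],
    [[-0.11,0.3,0],[0,0,0],-1]
  ]
}}

```text
t: 10.3
eef_pos: [464.2, 83.3, 150.5]
orientation: [3.14, 0.093, 0.001]
ft_force: [-0.4, 0.9, -0.3]
finger_gap: 14.2
grasp_force: 58.9
```

Call:
{"method": "jog_arm", "body": {
  "increments": [
    [[0,0,0],[0,0,0],-1],
    [[0,0,0],[0,0,0],-1]
  ]
}}

```text
t: 10.5
eef_pos: [463.9, 83.3, 150.3]
orientation: [3.14, 0.093, -0.001]
ft_force: [0.5, 0.4, -0.7]
finger_gap: 14.2
grasp_force: 58.9
```

```bash
python3 - <<'E'
from h import *
s=env.get_state();im=env.grab_frame("wrist");cv2.imwrite("pics/w5.png",cv2.resize(im[140:290,150:350],(800,600),interpolation=cv2.INTER_CUBIC))
print(s["eef_pos"],s["orientation"],s["t"],s["ft_force"],s["finger_gap"])
E
```

```text
[463.89952965  83.29848716 150.26603623] [ 3.13973902e+00  9.28838985e-02 -1.03332671e-03] 10.5 [ 0.51902194  0.43703369 -0.6870689 ] 14.224408332741625
```

View pics/w5.png

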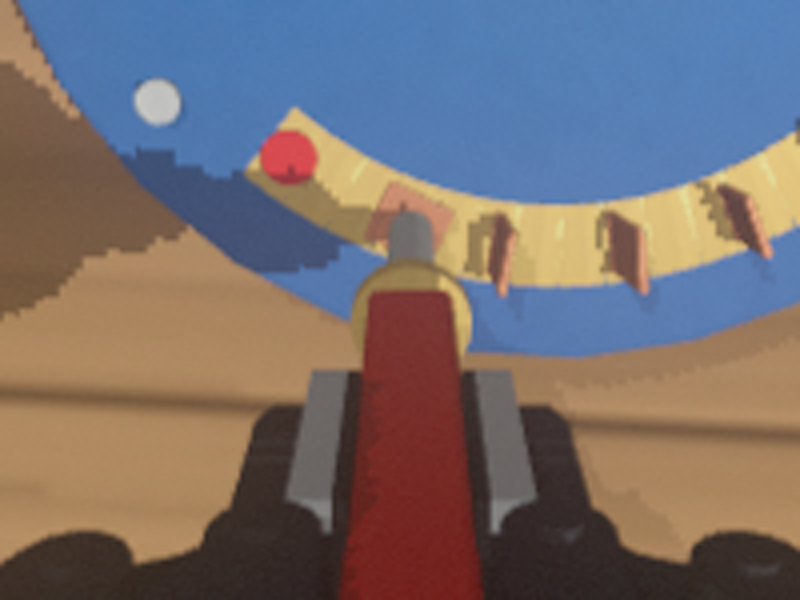

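Tab 1 lies flat at crop (410,210), the tip is centred on the strip, and tabs 2–6 still stand. Continuing.

Call:
{"method": "jog_arm", "body": {
  "increments": [
    [[-0.1,0.3,0],[0,0,0],-1],
    [[-0.1,0.31,0],[0,0,0],-1],
    [[-0.08,0.31,0],[0,0,0],-1],
    [[-0.08,0.3,0],[0,0,0],-1],
    [[-0.06,0.32,0],[0,0,0],-1],
    [[-0.06,0.31,0],[0,0,0],-1],
    [[-0.04,0.32,0],[0,0,0],-1],
    [[-0.04,0.31,0],[0,0,0],-1],
    [[-0.02,0.32,0],[0,0,0],-1],
    [[-0.01,0.32,0],[0,0,0],-1]
  ]
}}

```text
t: 11.55
eef_pos: [460.1, 51.6, 150.3]
orientation: [3.14, 0.093, 0.0]
ft_force: [-0.6, 0.6, -0.2]
finger_gap: 13.8
grasp_force: 58.8
```

Call:
{"method": "jog_arm", "body": {
  "increments": [
    [[-0.01,0.32,0],[0,0,0],-1],
    [[0.01,0.32,0],[0,0,0],-1],
    [[0.01,0.31,0],[0,0,0],-1],
    [[0.03,0.32,0],[0,0,0],-1],
    [[0.04,0.32,0],[0,0,0],-1],
    [[0.04,0.31,0],[0,0,0],-1],
    [[0.06,0.32,0],[0,0,0],-1],
    [[0.06,0.31,0],[0,0,0],-1],
    [[0.08,0.31,0],[0,0,0],-1],
    [[0.09,0.3,0],[0,0,0],-1]
  ]
}}

```text
t: 12.55
eef_pos: [466.4, 20.5, 150.4]
orientation: [3.14, 0.093, 0.001]
ft_force: [0.4, -0.3, 0.5]
finger_gap: 14.2
grasp_force: 58.8
```

Tracking is within 0.5 mm of plan.

Call:
{"method": "jog_arm", "body": {
  "increments": [
    [[0.09,0.31,0],[0,0,0],-1],
    [[0.11,0.3,0],[0,0,0],-1],
    [[0.11,0.29,0],[0,0,0],-1],
    [[0.13,0.3,0],[0,0,0],-1],
    [[0.13,0.29,0],[0,0,0],-1],
    [[0.14,0.28,0],[0,0,0],-1],
    [[0.15,0.28,0],[0,0,0],-1],
    [[0.16,0.28,0],[0,0,0],-1],
    [[0.17,0.27,0],[0,0,0],-1],
    [[0.18,0.26,0],[0,0,0],-1]
  ]
}}

```text
t: 13.55
eef_pos: [481.9, -7.2, 150.3]
orientation: [3.14, 0.093, 0.001]
ft_force: [-0.0, -1.2, -0.7]
finger_gap: 14.5
grasp_force: 58.7
```

Call:
{"method": "jog_arm", "body": {
  "increments": [
    [[0.19,0.26,0],[0,0,0],-1],
    [[0.19,0.25,0],[0,0,0],-1],
    [[0.2,0.25,0],[0,0,0],-1],
    [[0.21,0.24,0],[0,0,0],-1],
    [[0.22,0.23,0],[0,0,0],-1],
    [[0.23,0.23,0],[0,0,0],-1],
    [[0.23,0.22,0],[0,0,0],-1],
    [[0.24,0.21,0],[0,0,0],-1],
    [[0.24,0.2,0],[0,0,0],-1],
    [[0.25,0.2,0],[0,0,0],-1]
  ]
}}

```text
t: 14.55
eef_pos: [505.2, -28.6, 150.3]
orientation: [3.14, 0.093, 0.001]
ft_force: [-0.4, -0.3, -1.0]
finger_gap: 14.2
grasp_force: 58.7
```

Call:
{"method": "jog_arm", "body": {
  "increments": [
    [[0.26,0.18,0],[0,0,0],-1],
    [[0.26,0.18,0],[0,0,0],-1],
    [[0.27,0.17,0],[0,0,0],-1],
    [[0.28,0.16,0],[0,0,0],-1],
    [[0.28,0.16,0],[0,0,0],-1],
    [[0.28,0.14,0],[0,0,0],-1],
    [[0.29,0.14,0],[0,0,0],-1],
    [[0.29,0.12,0],[0,0,0],-1],
    [[0.3,0.12,0],[0,0,0],-1],
    [[0.3,0.1,0],[0,0,0],-1]
  ]
}}

```text
t: 15.55
eef_pos: [534.0, -41.4, 150.3]
orientation: [3.14, 0.093, 0.0]
ft_force: [-0.2, -0.1, -0.5]
finger_gap: 14.5
grasp_force: 58.7
```

Call:
{"method": "jog_arm", "body": {
  "increments": [
    [[0,0,0],[0,0,0],-1],
    [[0,0,0],[0,0,0],-1],
    [[0,0,-0.3],[0,0,0],-1],
    [[0,0,-0.6],[0,0,0],-1],
    [[0,0,-1.5],[0,0,0],-1],
    [[0,0,-2.5],[0,0,0],-1],
    [[0,0,-3],[0,0,0],-1],
    [[0,0,-2],[0,0,0],-1],
    [[0,0,0],[0,0,0],-1],
    [[0,0,0],[0,0,0],-1]
  ]
}}

```text
t: 16.55
eef_pos: [533.4, -41.2, 249.5]
orientation: [3.14, 0.093, 0.001]
ft_force: [-0.3, 0.3, -1.1]
finger_gap: 13.7
grasp_force: 58.8
```

```bash
python3 - <<'E'
from h import *
s=env.get_state();im=env.grab_frame("wrist");cv2.imwrite("pics/w6.png",cv2.resize(im,(800,600),interpolation=cv2.INTER_CUBIC))
print(s["eef_pos"],s["orientation"],s["t"],s["ft_force"],s["finger_gap"])
E
```

```text
[533.35323818 -41.2068971  249.48534795] [3.14003063e+00 9.26143062e-02 8.48257938e-04] 16.55 [-0.34667139  0.3484322  -1.06206677] 13.658762901535063
```

View pics/w6.png

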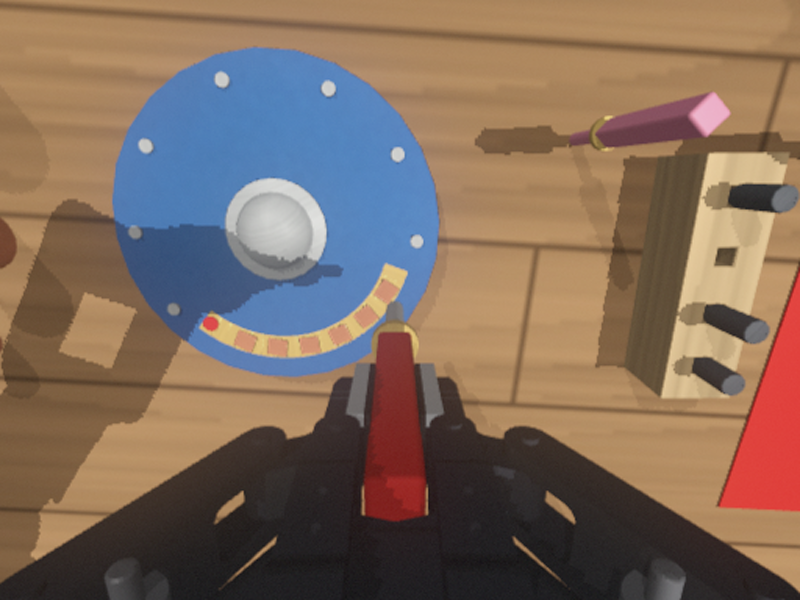

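All six tabs are flat along the strip, from (245,340) to (390,290). Carrying the stylus over the pot.

Call:
{"method": "jog_arm", "body": {
  "increments": [
    [[0.12,-2,0],[0,0,0],-1],
    [[0.2,-3.5,0],[0,0,0],-1],
    [[0.27,-4.6,0],[0,0,0],-1],
    [[0.27,-4.6,0],[0,0,0],-1],
    [[0.27,-4.6,0],[0,0,0],-1],
    [[0.27,-4.6,0],[0,0,0],-1],
    [[0.27,-4.6,0],[0,0,0],-1],
    [[0.22,-3.8,0],[0,0,0],-1],
    [[0.13,-2.15,0],[0,0,0],-1],
    [[0.07,-1,0],[0,0,0],-1]
  ]
}}

```text
t: 17.6
eef_pos: [532.2, 315.7, 247.1]
orientation: [3.139, 0.097, -0.006]
ft_force: [0.4, -1.1, -1.6]
finger_gap: 14.1
grasp_force: 58.8
```

Call:
{"method": "jog_arm", "body": {
  "increments": [
    [[0,0,0],[0,0,0],-1],
    [[0,0,0],[0,0,0],-1],
    [[0,0,0],[0,0,0],-1]
  ]
}}

```text
t: 17.9
eef_pos: [533.6, 312.3, 248.9]
orientation: [3.139, 0.09, -0.002]
ft_force: [0.9, 0.3, -0.5]
finger_gap: 14.4
grasp_force: 58.8
```

```bash
python3 - <<'E'
from h import *
s=env.get_state();im=env.grab_frame("wrist");cv2.imwrite("pics/w7.png",cv2.resize(im[100:325,110:410],(800,600),interpolation=cv2.INTER_CUBIC))
print(s["eef_pos"],s["orientation"],s["t"],s["ft_force"],s["finger_gap"])
c=cam("wrist",s)
print(((proj(c,[[533.5,314,80],[533.5+33,314,80],[533.5,314+33,80],[533.5,314-33,80],[533.5,314,4]])-[110,100])*800/300).round())
E
```

```text
[533.63984452 312.28691659 248.91666275] [ 3.13947776e+00  9.00358939e-02 -1.61495886e-03] 17.9 [ 0.9459898   0.30505673 -0.52422059] 14.366088453169965
[[374. 220.]
 [379. 140.]
 [295. 215.]
 [454. 224.]
 [375. 182.]]
```

View pics/w7.png

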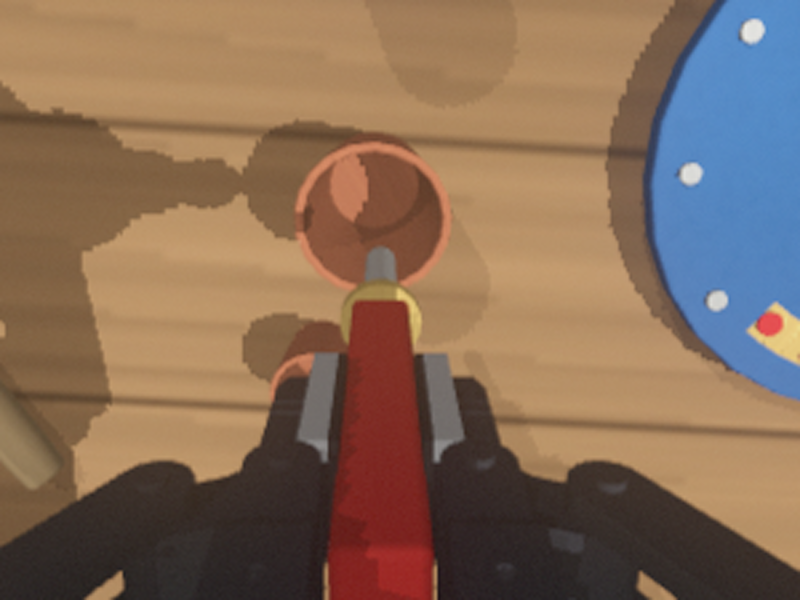

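The pot rim is centred at crop (374,216), 1–2 mm from the prediction, so I'm correcting by 2 mm and lowering.

Call:
{"method": "jog_arm", "body": {
  "increments": [
    [[0.15,-0.2,1],[0,0,0],-1],
    [[0,0,1.5],[0,0,0],-1],
    [[0,0,1.5],[0,0,0],-1],
    [[0,0,1.5],[0,0,0],-1],
    [[0,0,1.5],[0,0,0],-1],
    [[0,0,1.5],[0,0,0],-1],
    [[0,0,1.5],[0,0,0],-1],
    [[0,0,1.2],[0,0,0],-1],
    [[0,0,0.6],[0,0,0],-1],
    [[0,0,0.4],[0,0,0],-1]
  ]
}}

```text
t: 18.95
eef_pos: [535.0, 315.6, 126.6]
orientation: [3.14, 0.092, -0.001]
ft_force: [0.1, 0.5, -0.3]
finger_gap: 14.3
grasp_force: 58.8
```

Call:
{"method": "jog_arm", "body": {
  "increments": [
    [[0,0,0.1],[0,0,0],-1],
    [[0,0,0],[0,0,0],-1],
    [[0,0,0],[0,0,0],-1],
    [[0,0,0],[0,0,0],-1]
  ]
}}

```text
t: 19.35
eef_pos: [535.3, 316.1, 126.9]
orientation: [-3.14, -0.093, -0.002]
ft_force: [0.3, -0.5, -1.2]
finger_gap: 13.9
grasp_force: 58.8
```

Call:
{"method": "jog_arm", "body": {
  "increments": [
    [[0,0.12,0.1],[0,0,0],-1],
    [[0,0,0.1],[0,0,0],-1],
    [[0,0,0.1],[0,0,0],-1],
    [[0,0,0],[0,0,0],-1],
    [[0,0,0],[0,0,0],-1]
  ]
}}

```text
t: 19.85
eef_pos: [535.1, 314.7, 123.5]
orientation: [3.14, 0.093, 0.0]
ft_force: [0.9, -0.4, 1.4]
finger_gap: 14.5
grasp_force: 59.2
```

Call:
{"method": "jog_arm", "body": {
  "increments": [
    [[0,0,0.08],[0,0,0],-1],
    [[0,0,0],[0,0,0],-1],
    [[0,0,0],[0,0,0],-1]
  ]
}}

```text
t: 20.15
eef_pos: [535.2, 314.8, 123.2]
orientation: [-3.14, -0.093, -0.001]
ft_force: [-1.0, -0.3, 5.5]
finger_gap: 14.2
grasp_force: 59.6
```

Call:
{"method": "jog_arm", "body": {
  "increments": [
    [[0,0,0.08],[0,0,0],-1],
    [[0,0,0],[0,0,0],-1],
    [[0,0,0],[0,0,0],-1]
  ]
}}

```text
t: 20.45
eef_pos: [535.4, 314.8, 123.0]
orientation: [-3.14, -0.093, -0.002]
ft_force: [-1.5, -1.7, 8.2]
finger_gap: 13.9
grasp_force: 60.3
```

Call:
{"method": "jog_arm", "body": {
  "increments": [
    [[0,0,-0.15],[0,0,0],-1],
    [[0,0,0],[0,0,0],-0.4],
    [[0,0,0],[0,0,0],-0.2],
    [[0,0,0],[0,0,0],0],
    [[0,0,0],[0,0,0],0.3],
    [[0,0,0],[0,0,0],0.6],
    [[0,0,0],[0,0,0],1],
    [[0,0,0],[0,0,0],1],
    [[0,0,0],[0,0,0],1],
    [[0,0,0],[0,0,0],1]
  ]
}}

```text
t: 21.45
eef_pos: [535.1, 314.7, 123.2]
orientation: [-3.14, -0.093, -0.0]
ft_force: [0.4, -0.7, 0.4]
finger_gap: 85.1
grasp_force: 0.0
```

Call:
{"method": "jog_arm", "body": {
  "increments": [
    [[0,0,-0.5],[0,0,0],1],
    [[0,0,-1],[0,0,0],1],
    [[0,0,-1],[0,0,0],1],
    [[0,0,-1],[0,0,0],1],
    [[0,0,-1.5],[0,0,0],1],
    [[0,0,-2],[0,0,0],1],
    [[0,0,-2],[0,0,0],1],
    [[0,0,-3],[0,0,0],1],
    [[0,0,-3],[0,0,0],1],
    [[0,0,-2],[0,0,0],1]
  ]
}}

```text
t: 22.45
eef_pos: [535.7, 315.0, 296.9]
orientation: [-3.139, -0.093, -0.007]
ft_force: [0.6, 0.3, -0.1]
finger_gap: 85.4
grasp_force: 0.0
```

Call:
{"method": "jog_arm", "body": {
  "increments": [
    [[0,0,0],[0,0,0],1],
    [[0,0,0],[0,0,0],1],
    [[0,0,0],[0,0,0],1],
    [[0,0,0],[0,0,0],1],
    [[0,0,0],[0,0,0],1]
  ]
}}

```text
t: 22.95
eef_pos: [534.5, 314.5, 291.9]
orientation: [3.139, 0.092, -0.004]
ft_force: [1.2, -0.0, -0.0]
finger_gap: 85.3
grasp_force: 0.0
```

```bash
python3 - <<'E'
from h import *
s=env.get_state();im=env.grab_frame("wrist");cv2.imwrite("pics/w8.png",cv2.resize(im,(800,600),interpolation=cv2.INTER_CUBIC))
print(s["eef_pos"],s["t"],s["ft_force"],s["finger_gap"])
E
```

```text
[534.54727128 314.48645594 291.87950191] 22.95 [ 1.15376369 -0.04238853 -0.01338688] 85.3249218445093
```

View pics/w8.png

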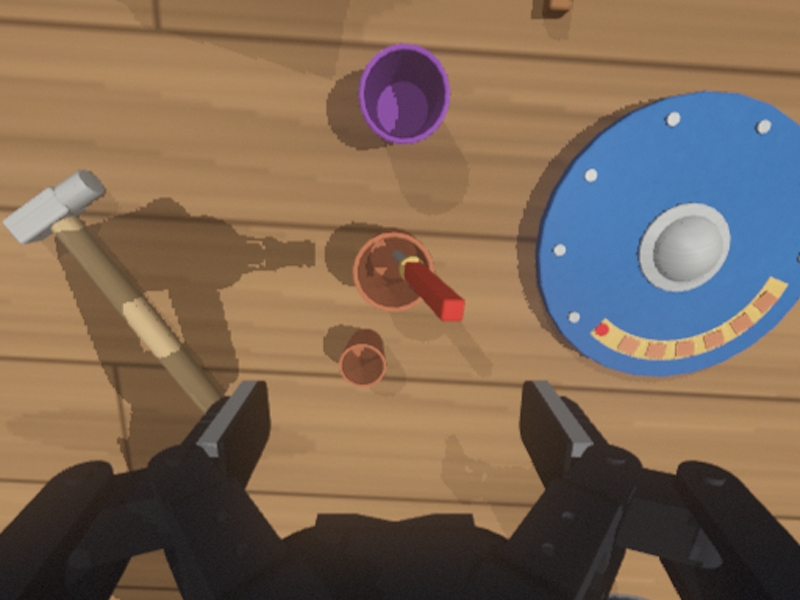

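The stylus is leaning in the upright pot, with its tip at about (400,257) and handle top at (452,308). The six tabs are flat and the gripper is clear, so I'm handing in.

```bash
python3 -c "
from cell import env
print(env.job_done())"
```

```text
the job is handed in; nothing more can be done
None
```

I handed the job in after about 23 s of robot time: all six tabs looked flat in the last wrist picture, and the stylus is released, tip down and leaning in the upright terracotta pot. The hand-in returned no verdict.

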